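# Index the rotary model table to its next stop

### The job

The cast on the rotary model table is to be turned on to its next working position: draw the spring index pin up by its black knob, swing the table anticlockwise as seen from above, and let the pin drop fully home in the hole of the long index plate, then let go. The hole has to be found by feel: let the sprung pin ride on the plate and swing gently until it drops in, without forcing the pin sideways against the plates. Do not touch the cast and leave the other things on the table where they are.

Things in the scene. Friction and masses are not known exactly. Their poses are not given: they have to be found in the camera images.
- rotary_base: Fixed grey round base of the rotary model table, 216 mm across, 20 mm high. Origin on the vertical swivel axis, at the underside; z up, x points to the centre of the home hole. Two steel index plates lie on it, a short one and a long curved one, flat tops 26 mm above the bench, each with one 9.5 mm hole on a circle of 85 mm radius about the axis.
- swivel (a joint): Turntable angle, rad: 0 with the pin in the home hole, grows anticlockwise from above, stops at -0.1 and 1.40. The aluminium table, 120 mm across, carries the clamped cast and a grey arm (top 39 mm above the bench) with the pin at 85 mm from the axis. It turns with friction (about 2 N at the knob) and stays where left; with the pin in a hole it has about 0.013 rad of play each way.
- index_pin (a joint): Height of the spring index pin, m: 0 fully home in a hole (or hanging free in the gap), 0.004 to 0.005 with its round nose riding on a plate's flat, 0.009 drawn to its upper stop. A spring pushes it down with 6 N at 0, 10 N fully drawn. The pin is 7 mm thick; riding, it adds about 2 N of drag at the knob.
- knob_grip (a point): Middle of the pin's round black knob, on the pin's axis, 67 mm above the bench with the pin home. The knob is 26 mm across and reaches about 8 mm below and 9 mm above this point; under it a 15 mm neck and a steel sleeve, 21 mm across at most, down to the arm. It spins freely about its own axis, rises with the pin and swings with the table.
- work_cast: Beige dental cast, 53 x 58 x 26 mm, held in the clamp on the turntable; origin under its middle, on the swivel axis, 41 mm above the bench. Not to be touched.
- cast_2: Loose blue-grey dental cast, 53 x 58 x 26 mm, origin at the centre of the underside. Bystander.
- bur_stand: Loose round blue stand with mounted points, 61 mm across, 32 mm high, origin at the centre of the underside. Bystander.
- tweezers: Loose steel tweezers, 126 mm long (along y), origin at the centre of the underside. Bystander.
- plaster_spatula: Loose plaster spatula with a red handle, 218 mm long (along y), origin at the centre of the underside. Bystander.
- mixing_bowl: Loose green mixing bowl, 87 mm across, 43 mm high, origin at the centre of the underside. Bystander.
- pencil: Loose green pencil, 164 mm long (along y), origin at the centre of the underside. Bystander.
- felt_wheel: Loose felt polishing wheel, 25 mm across, 9 mm high, origin at the centre of the underside. Bystander beside the base.
- dappen_dish: Loose small white glass dish, 31 mm across, 16 mm high, origin at the centre of the underside. Bystander beside the base.
- home_hole (a point): Mouth of the home hole, in the short plate: the pin stands in it at the start. The hole of the long plate lies 1.0 to 1.3 rad anticlockwise of it; just where is set by hand for each cast and is not reported. The long plate's flat starts 0.35 rad before its hole, after a gentle 0.21 rad ramp, and goes on to the end of the swing. In the gap between the plates the pin hangs free and locks nothing.

How it is judged:
On the way, in this order (a step that is already met when the one before it is completed fails the run):
1. the pin is drawn clear of the home hole (value of joint index_pin above 0.0052 m and value of joint swivel below 0.15 rad), for 0.05 s.
2. the table is swung off its home position, towards the long index plate (value of joint swivel above 0.4 rad), for 0.05 s.
At the end, for the whole second after the job is handed in: The index pin stands fully home (within 1.2 mm) in the hole of the long index plate (table swung between 0.965 and 1.335 rad, where the pin can be down only in that hole), and the table is at rest (value of joint index_pin below 0.0012 m and value of joint swivel between 0.965 and 1.335 rad and velocity of joint swivel between -0.02 and 0.02 rad/s); the robot touches nothing.
It fails at once if the pin is forced against an index plate with more than 30 N (contact force between index_pin_c0 and anything else above 30 N).
It fails at once if the robot presses on the clamped cast (contact force between any of the fingers, the arm and work_cast above 3 N).
It fails at once if a bystander is moved by more than 20 mm (distance of any of cast_2, bur_stand, tweezers, plaster_spatula, mixing_bowl, pencil, felt_wheel, dappen_dish from where it was at the start of the episode above 0.02 m).
It also fails if it takes over 45 s, if anything falls off the work surface, if the arm or the gripper's body presses on something with over 40 N, if the wrist force passes 120 N, or if a joint passes its speed limit or range.

### The arm

A 6-joint arm with a two-finger parallel gripper is mounted at the origin on a cart in front of the work surface, level with it; the furniture and walls round the work are solid. World frame = base frame: x ahead of the robot, y to its left, z up, the work surface at z = 0. Lengths are in m, angles in rad, forces in N, time in s.
With the tool pointing down it reaches from about 0.25 to 0.725 m from the base axis. Payload 4 kg.
Tool frame: the origin (TCP) lies where the fingers leave the gripper's body, on its centre line; the fingertips stand 73 mm ahead of it and the grasp point (between the pads) lies 54 mm ahead of it (bot.tip_reach is the z of the fingertips in the tool frame, in m); z points along the fingers, x is the direction in which the jaws open and shut, and the axes are right-handed (so a half turn about z gives the same grasp; the last joint's range is limited). The gripper opens to 85 mm and grips with 20 to 120 N. Pads are 22 mm wide; open, the fingers measure 114 mm over their backs; the gripper's body (76 mm by 85 mm) begins 54 mm behind the grasp point. The pads swing forward as they close: fully open they stand 13 mm farther back than shut.
Start: joints at [1.168, 0.241, 0.005, 1.335, 0, 1.571], TCP at [0.196, 0.46, 0.304] pointing down, gripper open.
Joint ranges: [-2.72, 2.72], [-1.05, 1.87], [-1.09, 1.28], [-1.99, 2.15], [-1.42, 1.44], [-3.14, 3.14]. Speed limits (rad/s): [2.79, 2.79, 3.14, 3.14, 3.14, 3.14].

### API

Orientations are given as a unit quaternion [x, y, z, w].
In Python, from workcell import bot, vision, job_done gives the robot as it stands.
- The arm moves only by the tool drive_tool, never from a script. Its argument "steps" is one flat list of numbers, 7 for each row, row after row: the shift along the tool's x, y, z in m, then the turn, a rotation vector about the tool's x, y, z in degrees, then the closure, from -1 (fully open) to 1 (shut). A call has 1 to 8 rows; each row shifts and turns the commanded pose from where the row before left it, along the tool's axes as they then stand; what a row does not reach is not made up. A row lasts 1/12 s, in which the tool goes at most 41.7 mm and 7.16 degrees, less where a joint would pass 70% of its speed; a pose out of reach is approached as far as the arm can. A call is refused whole if a number of a shift passes 0.0417 or a number of a turn 7.16, either way. A call with a gripper value outside its range is refused whole. The fingers move at their own pace and stop on an object; the grip force is fixed at half the most. Time passes only in rows, so rows that do not move let the fingers close. It gives the time, the measured TCP pose, the force and the opening at its end, in the units of the state.
- bot.get_obs(): the state, without advancing time (a new reading comes with each control period).
- vision.camera(name): name is "scene" or "side" or "wrist"; returns (picture, depth): 480x640x3 uint8, red, green, blue; 480x640 float32, m along the optical axis (not along the pixel's ray), 0 where there is no reading.
- vision.camera_model(name): a dict with "mtx" (3x3 intrinsics, pixels), "rvec" (rotation vector, rad) and "tvec" (3), from world to camera coordinates, as OpenCV has them. Camera axes: x right, y down, z forward; pixel columns grow to the right and rows downward; lengths in m; the calibration is good to about 2 mm. A picture is of the moment at which its call begins: read the wrist's pose just before it. camera_model takes no time and is no camera call; for the wrist camera it gives the pose at the moment of the call.
- job_done(): hands the job in, once; it reports no verdict.
The state is a dict: "clock": time; "joint_pos": joint angles; "joint_vel": joint speeds; "tau": joint torques, N m; "eef_pos": TCP position; "tool_rot": TCP orientation; "ft_force": force on the tool from outside, world axes, zero at the start; "ft_torque": the same for the moment, N m; "grip_width": finger opening in m.
Only numpy, scipy, OpenCV 4.12 (cv2) and the standard library are available. Lean on these libraries where they do the work, as an engineer would, in place of code of your own. Each camera call takes 0.05 s, during which the arm holds its last target.

## Working session

There is one attempt and no reset: what is moved stays moved. The work goes in short steps, Python scripts to look and compute and a tool call to move; the robot and the scene stay as the last step left them, time stands still between calls to the robot, and variables do not carry over. Pictures are saved under pics/ and viewed, and the job is handed in when it is done.

Besides the shell and the picture viewer there is one more tool, called as name(argument=value, ...), one argument or row to a line, values as JSON. drive_tool: Moves the arm, as the interface text tells. Its arguments: {"type":"object","properties":{"steps":{"type":"array"}},"required":["steps"]}

```bash
mkdir -p pics; ls
python3 - <<'E'
from workcell import bot, vision
import cv2
print(bot.get_obs())
for n in ("scene","side"):
    p,d=vision.camera(n); cv2.imwrite(f"pics/{n}0.png",p[:,:,::-1])
    print(n,vision.camera_model(n))
E
```

```text
pics
{'clock': 0.0, 'joint_pos': array([1.16799333e+00, 2.41389778e-01, 3.73296105e-03, 1.33518135e+00,
       1.33325008e-05, 1.57081056e+00]), 'joint_vel': array([-0.00197129, -0.00115913,  0.00033727, -0.00032462, -0.00018966,
        0.00076462]), 'tau': array([ 6.54185783e-05, -3.72319794e+01,  2.52406329e+01,  1.70620222e-02,
        3.57975102e-05, -1.25172555e-06]), 'eef_pos': array([0.19581136, 0.45954977, 0.30302771]), 'tool_rot': array([ 8.34269199e-01,  5.51356383e-01, -8.55391301e-04,  5.57342577e-04]), 'ft_force': array([-0.00837318, -0.66478443, -0.06545864]), 'ft_torque': array([ 0.00373926, -0.02673259,  0.00582873]), 'grip_width': 0.08516542596144859}
scene {'mtx': array([[454.05323548,   0.        , 316.28212534],
       [  0.        , 454.05323548, 237.55288628],
       [  0.        ,   0.        ,   1.        ]]), 'rvec': array([ 1.93551389, -0.97149236,  0.54142748]), 'tvec': array([-0.2674498 ,  0.3178169 ,  0.61765451])}
side {'mtx': array([[434.20469201,   0.        , 307.42947081],
       [  0.        , 434.20469201, 235.22132326],
       [  0.        ,   0.        ,   1.        ]]), 'rvec': array([ 2.10793216, -0.24961048,  0.13244917]), 'tvec': array([-0.5071922 ,  0.14400662,  0.8311732 ])}
```

View pics/scene0.png

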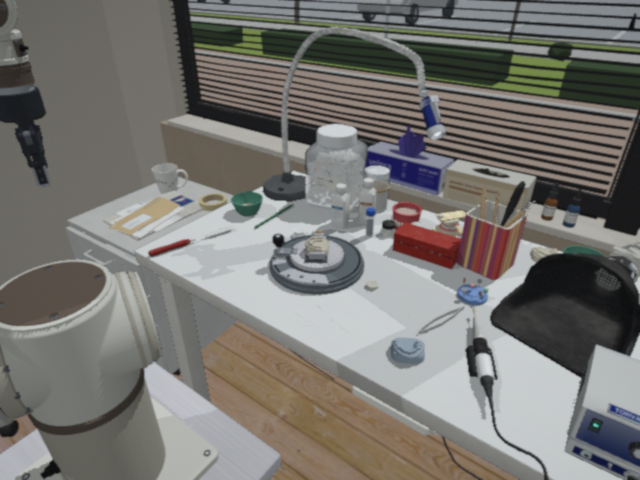

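View pics/side0.png

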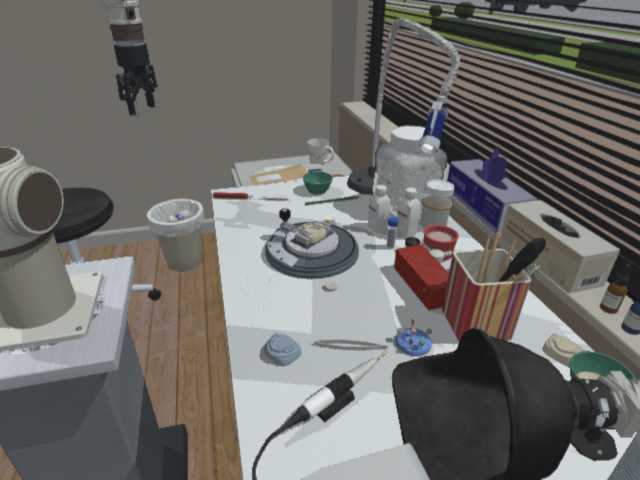

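The scene view shows the base around (317,262) with the knob at about (279,240). In the side view they are at (312,247) and (285,214). Next I'll zoom in and measure.

```bash
cat > h.py <<'E'
import numpy as np, cv2
from workcell import bot, vision
def cam(n):
    m=vision.camera_model(n); R=cv2.Rodrigues(m["rvec"])[0]; return m["mtx"],R,np.array(m["tvec"]).ravel()
def ray(n,uv,c=None):
    K,R,t=c or cam(n); d=R.T@np.linalg.solve(K,[uv[0],uv[1],1.0]); return -R.T@t,d
def onz(n,uv,z,c=None):
    o,d=ray(n,uv,c); return o+d*(z-o[2])/d[2]
def tri(a,ua,b,ub):
    o1,d1=ray(a,ua);o2,d2=ray(b,ub)
    s=np.linalg.lstsq(np.c_[d1,-d2],o2-o1,rcond=None)[0]
    p,q=o1+d1*s[0],o2+d2*s[1]; return (p+q)/2,np.linalg.norm(p-q)
E
python3 - <<'E'
from h import *
out={}
for n,(x0,y0,x1,y1),kr in (("scene",(225,190,385,310),(268,228,292,252)),("side",(240,185,400,305),(275,204,297,225))):
    p=cv2.imread(f"pics/{n}0.png")
    cv2.imwrite(f"pics/{n}0z.png",cv2.resize(p[y0:y1,x0:x1],None,fx=5,fy=5,interpolation=cv2.INTER_CUBIC))
    g=p.max(2)[kr[1]:kr[3],kr[0]:kr[2]]; m=(g<45).astype(np.uint8)
    nl,l,st,ce=cv2.connectedComponentsWithStats(m); print(n,[(s.tolist(),(c+np.array(kr[:2])).round(1).tolist()) for s,c in zip(st[1:],ce[1:])])
E
```

```text
scene [([6, 9, 9, 10, 68], [278.2, 241.3])]
side [([5, 7, 9, 10, 65], [284.2, 215.0])]
```

View pics/scene0z.png

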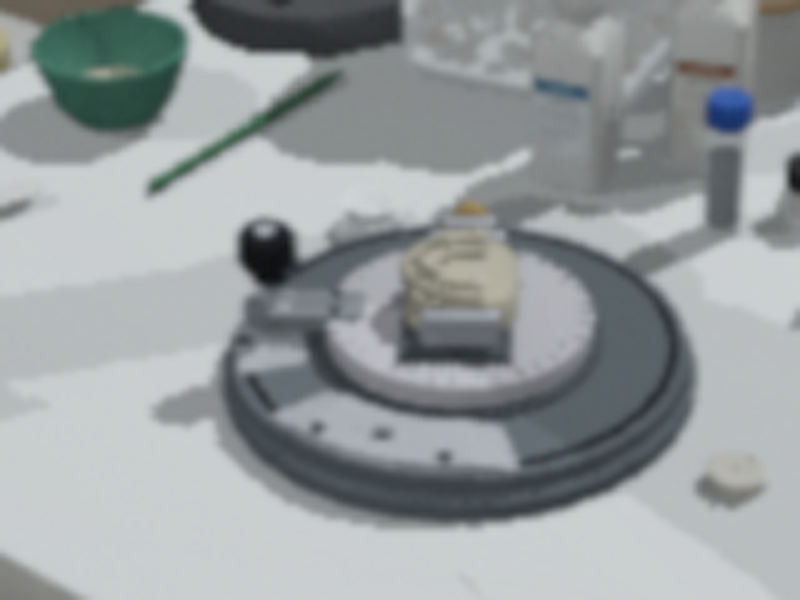

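View pics/side0z.png

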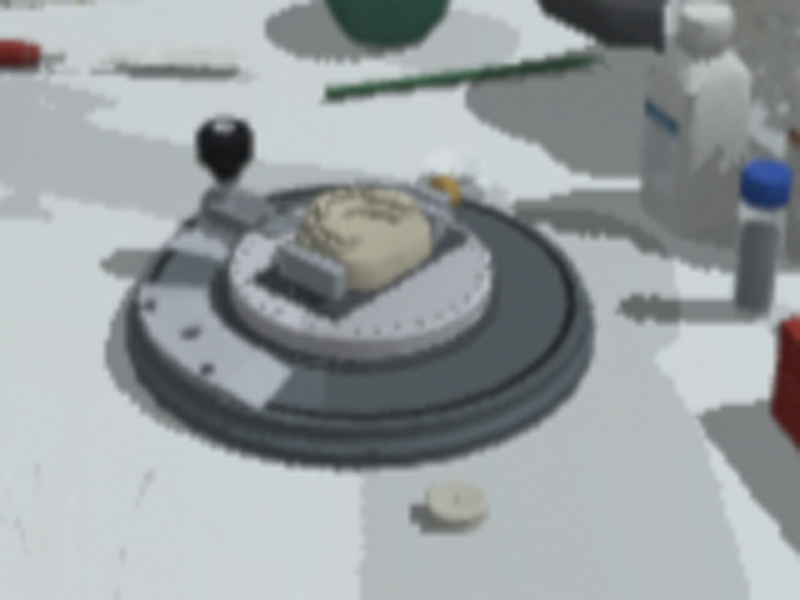

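Run:
```python
from h import *
Z=lambda n,u,v:(np.array([u,v])/5+((225,190) if n=="scene" else (240,185))-0.4)
k,e=tri("scene",(278.2,241.1),"side",(284.2,214.8)); print("knob",k,e)
print("hole",onz("scene",Z("scene",383,433),.026),onz("side",Z("side",191,332),.026))
# rim points (outer edge visible silhouettes)
for n,pts in (("scene",[(225,365),(692,365),(560,240),(640,285),(400,230)]),("side",[(130,305),(592,305),(530,230),(570,265),(300,185)])):
    P=np.array([onz(n,Z(n,*q),.02)[:2] for q in pts])
    A=np.c_[2*P,np.ones(len(P))]; s=np.linalg.lstsq(A,(P**2).sum(1),rcond=None)[0]
    print(n,s[:2],np.sqrt(s[2]+s[0]**2+s[1]**2))
m=vision.camera_model("wrist"); K,R,t=cam("wrist"); print(K, "wrist cam pos",-R.T@t,"axis",R[2])
```

```text
knob [0.50019884 0.14472336 0.06577665] 0.00036942230703145034
hole [0.47046007 0.05760368 0.026     ] [0.4678201  0.05666458 0.026     ]
scene [0.5476966  0.07756092] 0.10405433137601393
side [0.54789641 0.07709205] 0.10412695636843235
[[363.85462135   0.         321.02952229]
 [  0.         363.85462135 238.11388314]
 [  0.           0.           1.        ]] wrist cam pos [0.13692727 0.48518366 0.37262626] axis [ 0.23948509 -0.10461024 -0.96524794]
```

The triangulated knob is at (0.500, 0.145, 0.066). The axis is at about (0.548, 0.077) and the long-plate hole at about (0.469, 0.057), so the swing is roughly 1.2 rad. I'll move above the knob with the jaws tangential to the swing.

drive_tool(
  steps=[-0.0142,0.0336,0.006,0,0,0,-1,-0.0142,0.0336,0.006,0,0,0,-1,-0.0142,0.0336,0.006,0,0,0,-1,-0.0142,0.0336,0.006,0,0,0,-1,-0.0142,0.0336,0.006,0,0,0,-1,-0.0142,0.0336,0.006,0,0,0,-1,-0.0142,0.0336,0.006,0,0,0,-1,-0.0142,0.0336,0.006,0,0,0,-1],
)

```text
clock: 0.77
eef_pos: [0.3994, 0.2485, 0.2553]
tool_rot: [0.834, 0.551, -0.0, -0.0]
ft_force: [-0.7, 0.5, -0.1]
grip_width: 0.0852
```

drive_tool(
  steps=[-0.0142,0.0336,0.006,0,0,0,-1,-0.0142,0.0336,0.006,0,0,0,-1,-0.0142,0.0336,0.006,0,0,0,-1,0,0,0,0,0,6.3,-1,0,0,0,0,0,6.3,-1,0,0,0,0,0,6.3,-1,0,0,0,0,0,6.3,-1,0,0,0,0,0,6.3,-1],
)

```text
clock: 1.43
eef_pos: [0.4746, 0.171, 0.2373]
tool_rot: [0.954, 0.301, -0.001, 0.0]
ft_force: [0.3, 0.6, 0.6]
grip_width: 0.0852
```

Run:
```python
from h import *
o=bot.get_obs(); print(o['clock'],o['eef_pos'],o['tool_rot'],o['joint_pos'],o['ft_force'],o['grip_width'])
p,d=vision.camera("wrist"); cv2.imwrite("pics/w1.png",p[:,:,::-1])
```

```text
1.4333 [0.47458317 0.17102395 0.23727819] [ 9.53512801e-01  3.01351663e-01 -7.16240072e-04  3.14362847e-05] [ 3.45882812e-01  2.89563973e-01 -1.07235435e-01  1.17543077e+00
 -5.86407286e-06  1.30445918e+00] [0.27671394 0.59763432 0.58321899] 0.0852042632751072
```

View pics/w1.png

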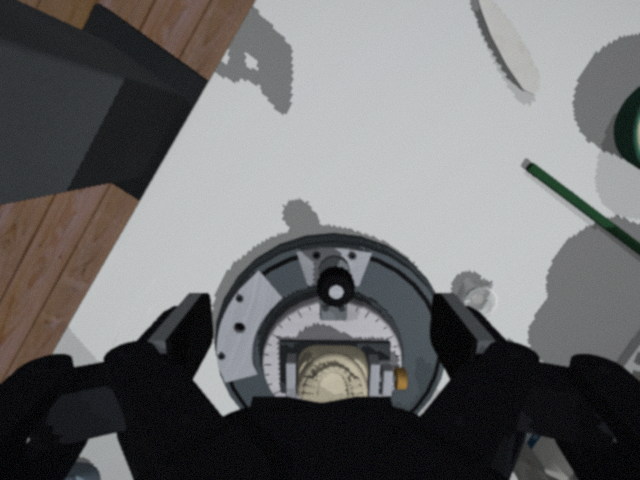

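The wrist view shows the knob centred at (336,285), the hole dark at (239,327) and the base rim. Now I'll refine the positions from it.

Run:
```python
from h import *
p=cv2.imread("pics/w1.png")
g=p.max(2)
m=(g[255:320,305:370]<50).astype(np.uint8); nl,l,st,ce=cv2.connectedComponentsWithStats(m); print([(s.tolist(),(c+[305,255]).round(1)) for s,c in zip(st[1:],ce[1:]) if s[4]>30])
m=(g[315:340,228:251]<70).astype(np.uint8); nl,l,st,ce=cv2.connectedComponentsWithStats(m); print([(s.tolist(),(c+[228,315]).round(1)) for s,c in zip(st[1:],ce[1:])])
hc=[c+[228,315] for s,c in zip(st[1:],ce[1:]) if s[4]>5]
cv2.imwrite("pics/w1z.png",cv2.resize(p[225:425,205:455],None,fx=3.2,fy=3,interpolation=cv2.INTER_CUBIC))
c=cam("wrist")
print("knob",onz("wrist",(336,287),.068,c)); 
for h in hc: print("hole",onz("wrist",h,.026,c))
for q in ((329,253),(239,298),(221,355)): print(onz("wrist",q,.026,c))
```

```text
[([0, 10, 65, 43, 1257], array([334.7, 287.2]))]
[([7, 8, 9, 8, 61], array([239.1, 326.7]))]
knob [0.5043416  0.14834283 0.068     ]
hole [0.46900287 0.05775109 0.026     ]
[0.49412369 0.15574598 0.026     ]
[0.45503377 0.08043472 0.026     ]
[0.47040576 0.02517433 0.026     ]
```

View pics/w1z.png

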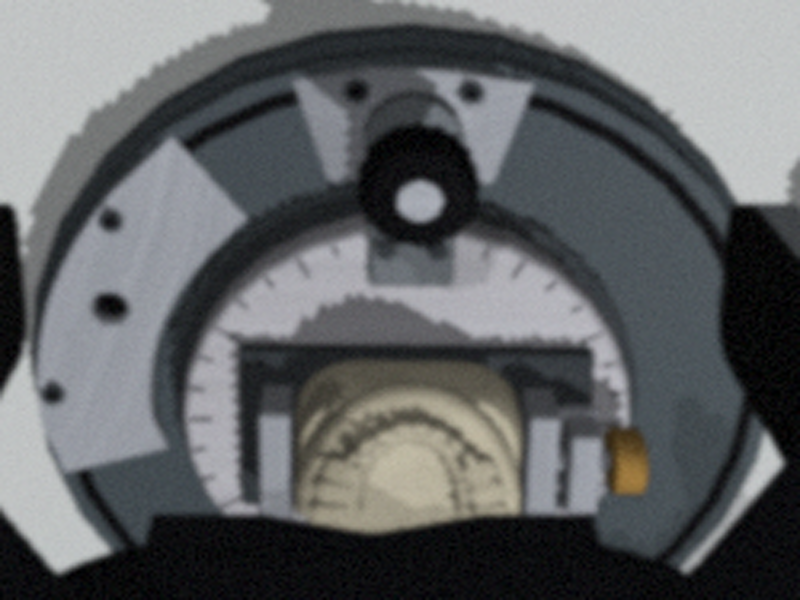

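drive_tool(
  steps=[0.0026,0.009,0.019,0,0,0,-1,0.0026,0.009,0.019,0,0,0,-1,0.0026,0.009,0.019,0,0,0,-1,0.0026,0.009,0.019,0,0,0,-1,0,0,0,0,0,0,0,0,0,0,0,0,0,0,0,0,0,0,0,0,0,0,0,0,0,0,0,0],
)

```text
clock: 2.15
eef_pos: [0.5045, 0.1486, 0.1632]
tool_rot: [0.952, 0.305, 0.001, -0.0]
ft_force: [0.5, 0.2, -0.2]
grip_width: 0.0426
```

Run:
```python
from h import *
o=bot.get_obs(); print(o['clock'],o['eef_pos'],o['tool_rot'],o['ft_force'],o['grip_width'])
c=cam("wrist")
p,d=vision.camera("wrist"); cv2.imwrite("pics/w2.png",p[:,:,::-1])
K,R,t=c
# project predicted points
x=np.array([.818,.575,0]); e=o['eef_pos']
for z in (.067,.076): 
    q=R@np.array([e[0],e[1],z])+t; print(z,(K@q/q[2])[:2])
```

```text
2.15 [0.50449467 0.14863332 0.16321326] [ 9.52444424e-01  3.04710765e-01  9.82071935e-04 -5.90481417e-05] [ 0.52128405  0.2498547  -0.22488575] 0.04264392317813866
0.067 [318.48002892 277.2336582 ]
0.076 [318.39328497 284.35201295]
```

View pics/w2.png

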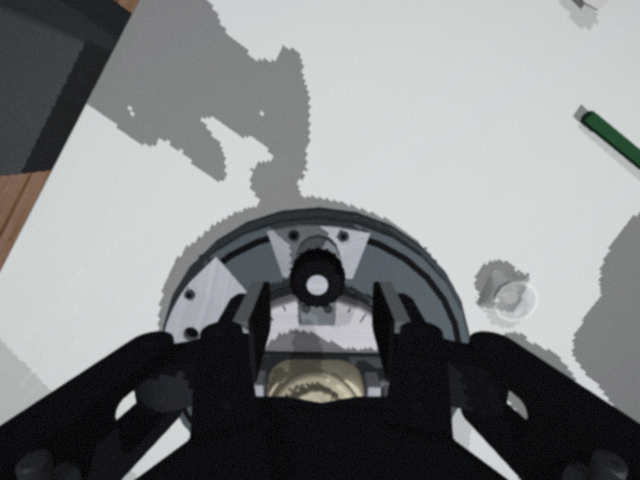

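Knob centre is at (317.5,279), while the finger midline is at about column 321.5. So I shift about 1.6 mm along tool -x, then descend.

drive_tool(
  steps=[-0.0016,0.0005,0.01,0,0,0,0,0,0,0.01,0,0,0,0,0,0,0.01,0,0,0,0,0,0,0.01,0,0,0,0,0,0,0,0,0,0,0,0,0,0,0,0,0,0.15,0,0,0,0,0,0,0.15],
)

```text
clock: 2.78
eef_pos: [0.5032, 0.1468, 0.1219]
tool_rot: [0.953, 0.304, -0.0, -0.0]
ft_force: [-0.8, 0.1, 0.2]
grip_width: 0.0366
```

Run:
```python
from h import *
o=bot.get_obs(); print(o['clock'],o['eef_pos'],o['tool_rot'],o['ft_force'],o['grip_width'])
p,d=vision.camera("wrist"); cv2.imwrite("pics/w3.png",cv2.resize(p[200:400,200:450,::-1],None,fx=3,fy=3,interpolation=cv2.INTER_CUBIC))
```

```text
2.7833 [0.50318658 0.14681068 0.12186906] [ 9.52590981e-01  3.04253859e-01 -1.09727400e-04 -8.79362523e-06] [-0.83127113  0.13473055  0.21869202] 0.0366113578759067
```

View pics/w3.png

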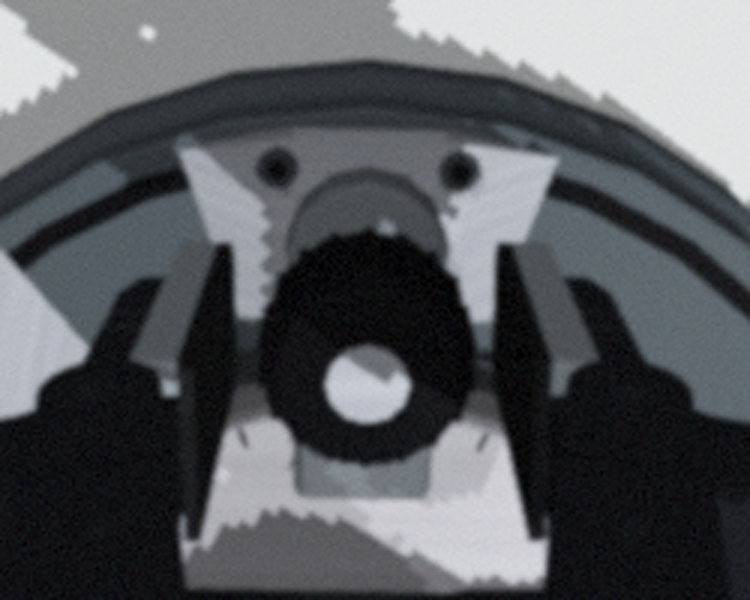

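The knob (columns 258–474) is centred between the pads (233/497), so I close gently.

drive_tool(
  steps=[0,0,0,0,0,0,0.3,0,0,0,0,0,0,0.35,0,0,0,0,0,0,0.4,0,0,0,0,0,0,0.45],
)

```text
clock: 3.17
eef_pos: [0.5035, 0.1469, 0.1225]
tool_rot: [0.953, 0.304, 0.001, -0.0]
ft_force: [0.4, 0.3, 2.7]
grip_width: 0.0242
```

drive_tool(
  steps=[0,0,0,0,0,0,0.6,0,0,0,0,0,0,0.8,0,0,0,0,0,0,1,0,0,0,0,0,0,1],
)

```text
clock: 3.5
eef_pos: [0.5035, 0.1469, 0.1225]
tool_rot: [0.953, 0.304, 0.001, -0.0]
ft_force: [-1.8, 0.2, 5.9]
grip_width: 0.0241
```

drive_tool(
  steps=[0,0,-0.0025,0,0,0,1,0,0,-0.0025,0,0,0,1,0,0,-0.0025,0,0,0,1,0,0,0,0,0,0,1,0,0,0,0,0,0,1],
)

```text
clock: 3.92
eef_pos: [0.5026, 0.1463, 0.1285]
tool_rot: [0.953, 0.304, -0.001, 0.0]
ft_force: [1.7, -1.1, -8.7]
grip_width: 0.024
```

Run:
```python
from h import *
for n,(x0,y0,x1,y1) in (("scene",(225,160,385,280)),("side",(230,135,390,255))):
    p,d=vision.camera(n); cv2.imwrite(f"pics/{n}4.png",cv2.resize(p[y0:y1,x0:x1,::-1],None,fx=5,fy=5,interpolation=cv2.INTER_CUBIC))
```

```text
(no output)
```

View pics/side4.png

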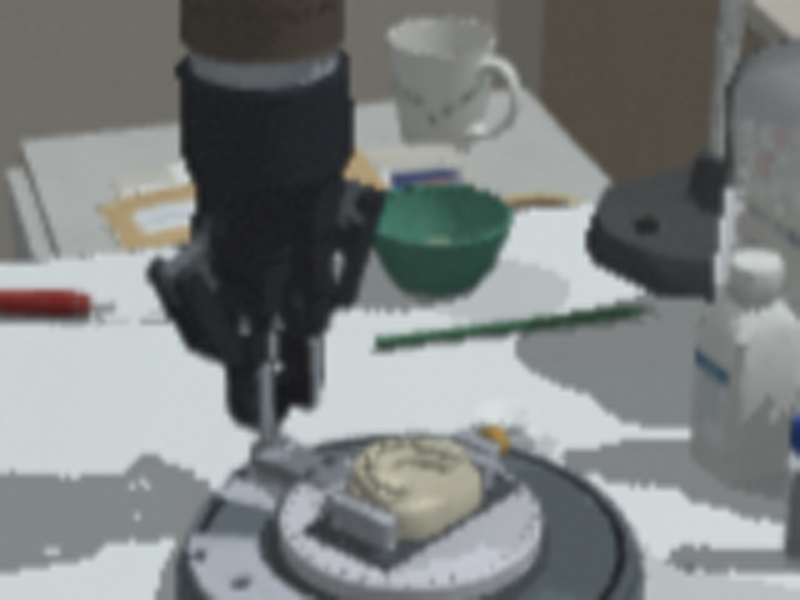

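View pics/scene4.png

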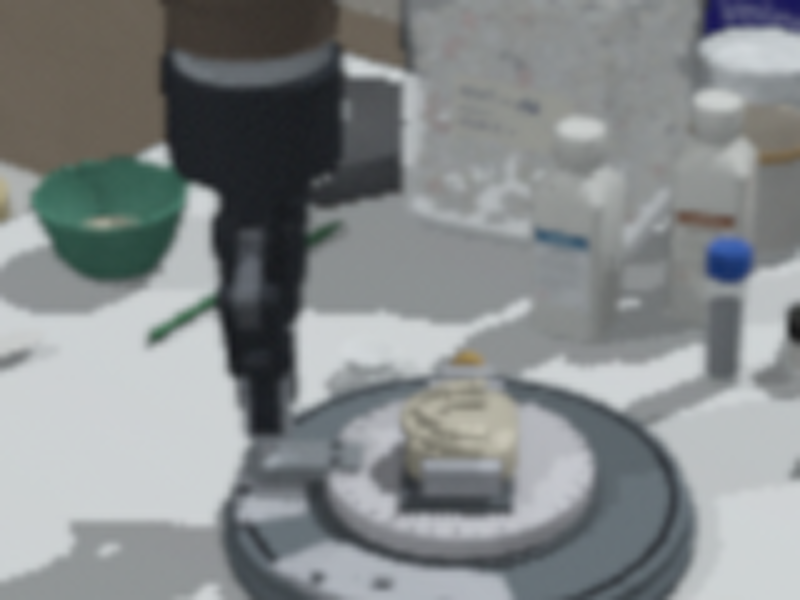

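Force −8.7 N and a 6 mm rise mean the pin is drawn. I'll raise it a bit more, trim the yaw, then start the swing.

drive_tool(
  steps=[0,0,-0.0008,0,0,0.8,1,0,0,-0.0008,0,0,0.8,1,0,0,0,0,0,0,1,-0.0015,0,0,0,0,-1,1,-0.003,0.0001,0,0,0,-2,1,-0.00445,0.0001,0,0,0,-3,1,-0.00445,0.0001,0,0,0,-3,1,-0.00445,0.0001,0,0,0,-3,1],
)

```text
clock: 4.68
eef_pos: [0.4903, 0.1359, 0.1315]
tool_rot: [0.92, 0.391, 0.001, -0.0]
ft_force: [2.6, -0.1, -10.7]
grip_width: 0.0239
```

drive_tool(
  steps=[-0.00445,0.0001,0,0,0,-3,1,-0.00445,0.0001,0,0,0,-3,1,-0.00445,0.0001,0,0,0,-3,1,-0.00445,0.0001,0,0,0,-3,1,-0.00445,0.0001,0,0,0,-3,1,-0.00445,0.0001,0,0,0,-3,1],
)

```text
clock: 5.18
eef_pos: [0.4754, 0.1144, 0.1318]
tool_rot: [0.848, 0.53, 0.002, 0.0]
ft_force: [6.2, 0.7, -10.3]
grip_width: 0.0242
```

drive_tool(
  steps=[-0.00445,0.0004,0,0,0,-3,1,-0.00445,0.0004,0,0,0,-3,1,-0.00445,0.0004,0,0,0,-3,1,-0.00445,0.0002,0,0,0,-3,1,-0.00445,0.0001,0,0,0,-3,1,-0.00445,0.0001,0,0,0,-3,1,-0.003,0.0001,0,0,0,-2,1,-0.0015,0,0,0,0,-1,1],
)

```text
clock: 5.85
eef_pos: [0.4673, 0.0843, 0.1316]
tool_rot: [0.737, 0.675, 0.002, -0.0]
ft_force: [3.0, 2.4, -10.1]
grip_width: 0.0241
```

Run:
```python
from h import *
o=bot.get_obs(); print(o['clock'],o['eef_pos'],o['tool_rot'],o['ft_force'],o['grip_width'],o['joint_pos'])
c=cam("wrist")
p,d=vision.camera("wrist"); cv2.imwrite("pics/w5.png",cv2.resize(p[200:400,200:450,::-1],None,fx=3,fy=3,interpolation=cv2.INTER_CUBIC))
cv2.imwrite("pics/w5r.png",p[:,:,::-1])
p,d=vision.camera("scene"); cv2.imwrite("pics/s5.png",cv2.resize(p[190:310,225:385,::-1],None,fx=5,fy=5,interpolation=cv2.INTER_CUBIC))
```

```text
5.85 [0.46733228 0.08426507 0.1316426 ] [ 7.37498751e-01  6.75345993e-01  1.82834567e-03 -2.00259131e-04] [  2.98817457   2.41979535 -10.0908965 ] 0.024114464030979537 [ 0.1772787   0.34258758 -0.34228313  0.88304973  0.0022937   0.26520774]
```

View pics/w5.png

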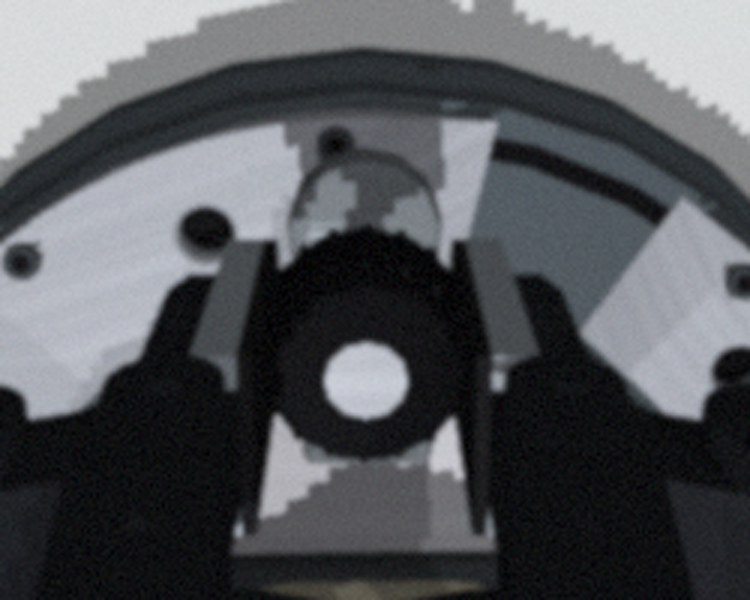

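View pics/s5.png

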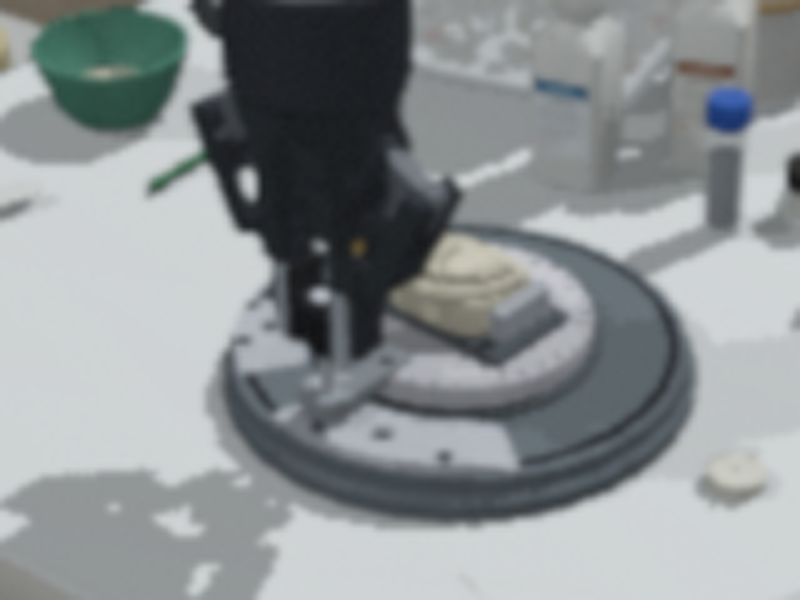

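Run:
```python
from h import *
c=cam("wrist")
h=onz("wrist",(268.7,277),.026,c)[:2]
k=onz("wrist",(321.5,282),.0745,c)[:2]; print(h,k)
for kk in (k,bot.get_obs()['eef_pos'][:2]):
    L=np.linalg.norm(h-kk); print(L,np.degrees(2*np.arcsin(L/.17)))
```

```text
[0.46891597 0.05675704] [0.45447459 0.08516253]
0.031865735904043166 21.607488402117674
0.027295462496728904 18.478983482056474
```

The hole measures about 18.5° ahead. I swing 6° further on to the flat and lower the gripped pin gently until the plate takes the spring load.

drive_tool(
  steps=[-0.003,0.0002,0,0,0,-2,1,-0.003,0.0002,0,0,0,-2,1,-0.003,0.0001,0,0,0,-2,1,0,0,0.001,0,0,0,1,0,0,0.001,0,0,0,1,0,0,0.001,0,0,0,1,0,0,0,0,0,0,1],
)

```text
clock: 6.53
eef_pos: [0.4672, 0.0748, 0.1282]
tool_rot: [0.702, 0.712, 0.001, 0.0]
ft_force: [5.3, 1.5, -9.4]
grip_width: 0.024
```

drive_tool(
  steps=[0,0.0003,0.0008,0,0,0,1,0,0.0003,0.0008,0,0,0,1,0,0,0,0,0,0,1],
)

```text
clock: 6.78
eef_pos: [0.4674, 0.0748, 0.1271]
tool_rot: [0.702, 0.712, 0.001, 0.0]
ft_force: [2.9, 2.2, -2.0]
grip_width: 0.0242
```

The plate is now carrying most of the spring load (−2 N left). I open the jaws slightly so they cage the knob.

drive_tool(
  steps=[0,0,0.0003,0,0,0,0.4,0,0,0,0,0,0,0.35,0,0,0,0,0,0,0.3,0,0,0,0,0,0,0.28,0,0,0,0,0,0,0.28],
)

```text
clock: 7.2
eef_pos: [0.4667, 0.0741, 0.1261]
tool_rot: [0.702, 0.712, -0.0, -0.0]
ft_force: [0.2, -1.0, -0.1]
grip_width: 0.0305
```

Run:
```python
from h import *
o=bot.get_obs(); print(o['clock'],o['eef_pos'],o['tool_rot'],o['ft_force'],o['grip_width'])
p,d=vision.camera("wrist"); cv2.imwrite("pics/w6.png",cv2.resize(p[200:400,200:450,::-1],None,fx=3,fy=3,interpolation=cv2.INTER_CUBIC))
```

```text
7.2 [0.46666515 0.07412576 0.12610764] [ 7.02123021e-01  7.12055497e-01 -4.79392673e-04 -5.51344210e-05] [ 0.15087259 -0.97834993 -0.12313774] 0.03050303579255487
```

View pics/w6.png

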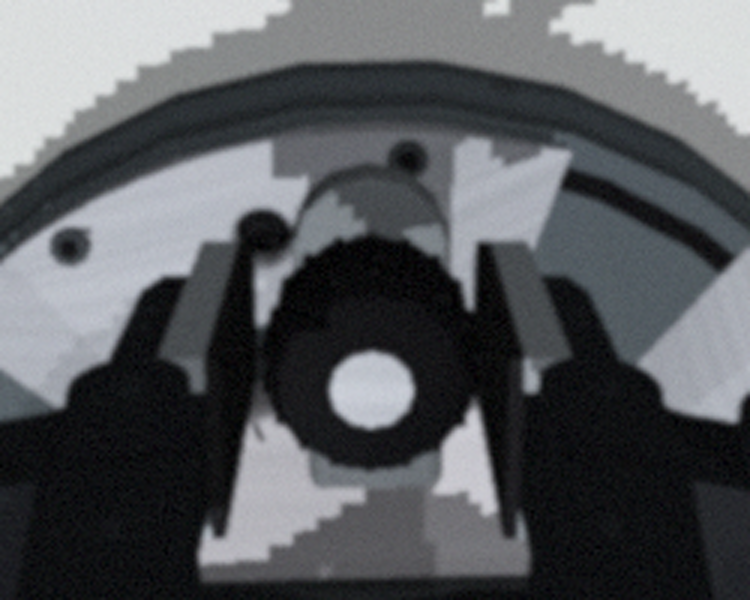

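The right pad touches the knob and the left has about 4 mm of slack, so the pin rides free on its spring. I push on in 1 mm rows.

drive_tool(
  steps=[-0.001,0,0.0005,0,0,-0.67,0.28,-0.001,0,0.0005,0,0,-0.67,0.28,-0.001,0,0.0005,0,0,-0.67,0.28,-0.001,0,0,0,0,-0.67,0.28,-0.001,0,0,0,0,-0.67,0.28,-0.001,0,0,0,0,-0.67,0.28,-0.001,0,0,0,0,-0.67,0.28,-0.001,0,0,0,0,-0.67,0.28],
)

```text
clock: 7.92
eef_pos: [0.4678, 0.0688, 0.1249]
tool_rot: [0.667, 0.745, 0.003, -0.002]
ft_force: [-0.5, 9.7, 1.6]
grip_width: 0.0306
```

drive_tool(
  steps=[-0.001,0,0,0,0,-0.67,0.28,-0.001,0,0,0,0,-0.67,0.28,-0.001,0,0,0,0,-0.67,0.28,-0.001,0,0,0,0,-0.67,0.28],
)

```text
clock: 8.25
eef_pos: [0.4679, 0.0645, 0.1248]
tool_rot: [0.649, 0.761, 0.002, -0.002]
ft_force: [-1.4, 9.9, 2.6]
grip_width: 0.0306
```

Run:
```python
from h import *
o=bot.get_obs(); print(o['clock'],o['eef_pos'],o['tool_rot'],o['ft_force'],o['grip_width'])
p,d=vision.camera("wrist"); cv2.imwrite("pics/w7.png",cv2.resize(p[200:400,200:450,::-1],None,fx=3,fy=3,interpolation=cv2.INTER_CUBIC))
```

```text
8.25 [0.46792085 0.06449875 0.12475327] [ 0.64924756  0.76057217  0.00197748 -0.00191445] [-1.39740592  9.86075981  2.62229658] 0.030621318812425382
```

View pics/w7.png

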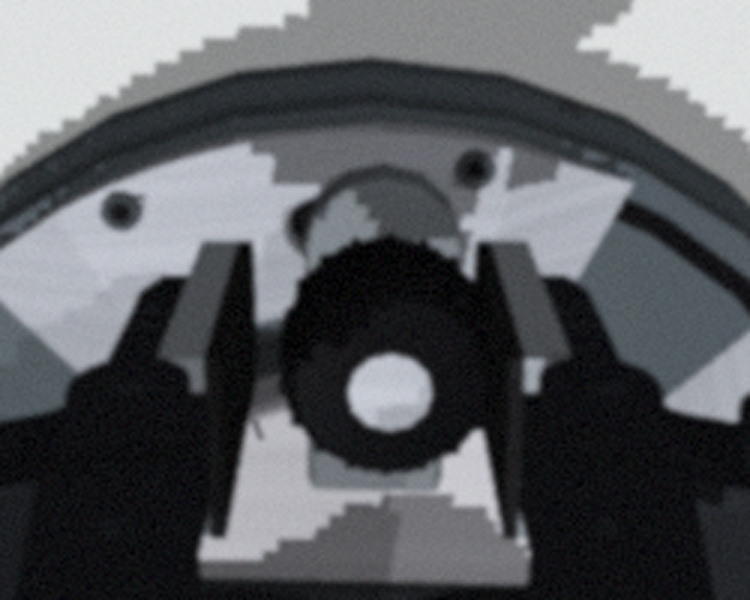

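The knob moves with steady drag (about 9.9 N) and the hole is now just ahead of the arm. I continue, more finely as it nears.

drive_tool(
  steps=[-0.001,0,0,0,0,-0.67,0.28,-0.001,0,0,0,0,-0.67,0.28,-0.001,0,0,0,0,-0.67,0.28,-0.001,0,0,0,0,-0.67,0.28],
)

```text
clock: 8.63
eef_pos: [0.4686, 0.0608, 0.1249]
tool_rot: [0.631, 0.776, 0.002, -0.002]
ft_force: [-0.6, 7.0, 0.7]
grip_width: 0.0308
```

drive_tool(
  steps=[-0.0006,0,0,0,0,-0.4,0.28,-0.0006,0,0,0,0,-0.4,0.28],
)

```text
clock: 8.8
eef_pos: [0.4686, 0.0576, 0.1244]
tool_rot: [0.626, 0.78, -0.0, -0.0]
ft_force: [-0.8, -0.3, 0.2]
grip_width: 0.0306
```

drive_tool(
  steps=[-0.0006,0,0,0,0,-0.4,0.28,-0.0006,0,0,0,0,-0.4,0.28],
)

```text
clock: 8.97
eef_pos: [0.469, 0.056, 0.1244]
tool_rot: [0.621, 0.784, -0.0, -0.0]
ft_force: [0.7, 2.6, -0.5]
grip_width: 0.0305
```

Run:
```python
from h import *
o=bot.get_obs(); print(o['clock'],o['eef_pos'],o['tool_rot'],o['ft_force'],o['grip_width'])
p,d=vision.camera("wrist"); cv2.imwrite("pics/w8.png",cv2.resize(p[200:400,200:450,::-1],None,fx=3,fy=3,interpolation=cv2.INTER_CUBIC))
p,d=vision.camera("side"); cv2.imwrite("pics/s8.png",cv2.resize(p[185:305,230:390,::-1],None,fx=5,fy=5,interpolation=cv2.INTER_CUBIC))
```

```text
8.9667 [0.46901676 0.0560435  0.12442471] [ 6.21277385e-01  7.83590663e-01 -2.10846751e-04 -1.98524654e-04] [ 0.69620381  2.61856323 -0.5012665 ] 0.030464191567549117
```

View pics/w8.png

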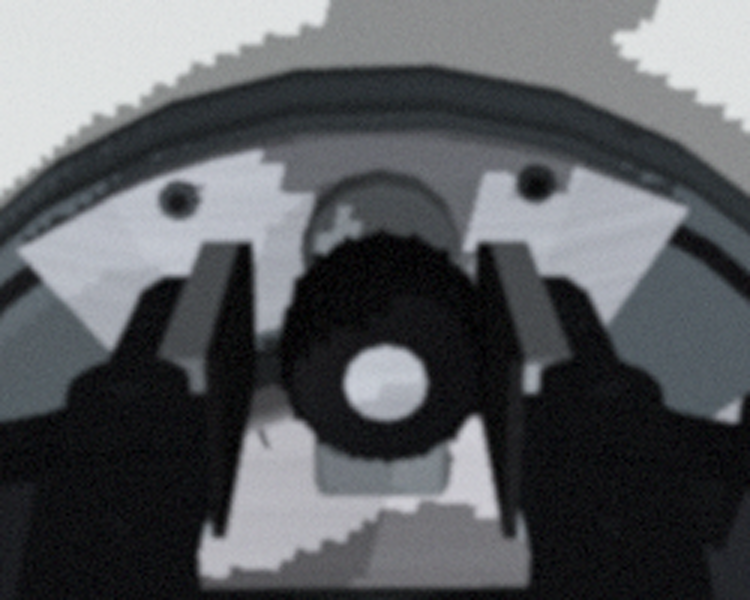

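View pics/s8.png

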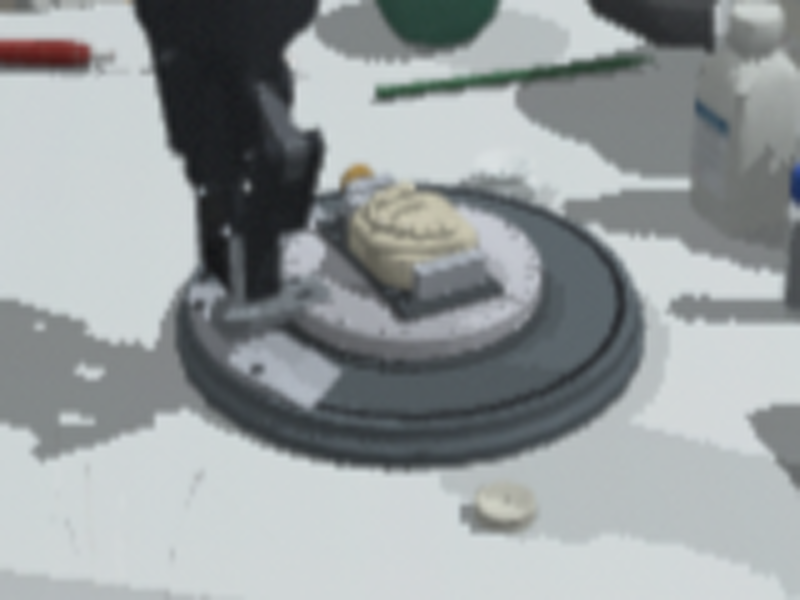

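Run:
```python
from h import *
c=cam("wrist"); p,d=vision.camera("wrist"); K,R,t=c
for u,v in ((328,326),(328,335),(328,318),(260,270),(390,275),(330,350)):
    z=np.median(d[v-2:v+3,u-2:u+3]); q=R.T@(np.linalg.solve(K,[u,v,1.])*z-t); print((u,v),z,q)
```

```text
(328, 326) 0.13010661 [0.4685833  0.05763914 0.0765531 ]
(328, 335) 0.130933 [0.47202279 0.05845474 0.07665045]
(328, 318) 0.12947136 [0.46560353 0.05693407 0.07638529]
(260, 270) 0.176817 [0.47273398 0.02555558 0.02733215]
(390, 275) 0.17986871 [0.46165415 0.08843028 0.02504676]
(330, 350) 0.13380219 [0.47847782 0.06076529 0.07551477]
```

Depth puts the knob top at z = 0.0765, against 0.076 home and about 0.0805 riding. The pin has dropped in, so I relieve the side load, open and retract.

drive_tool(
  steps=[0.001,0,0,0,0,0,0.28,0.001,0,0,0,0,0,0.28,0,0,0,0,0,0,0.2,0,0,0,0,0,0,0,0,0,0,0,0,0,0,0,0,0,0,0,0,0],
)

```text
clock: 9.62
eef_pos: [0.4688, 0.0581, 0.1247]
tool_rot: [0.622, 0.783, 0.0, 0.0]
ft_force: [0.1, -0.1, 0.5]
grip_width: 0.0429
```

drive_tool(
  steps=[0,0,-0.005,0,0,0,0,0,0,-0.01,0,0,0,0,0,0,-0.02,0,0,0,0,0,0,-0.02,0,0,0,0,0,0,-0.02,0,0,0,0,0,0,-0.02,0,0,0,0,0,0,0,0,0,0,0,0,0,0,0,0,0,0],
)

```text
clock: 10.28
eef_pos: [0.4696, 0.0582, 0.2211]
tool_rot: [0.622, 0.783, 0.001, 0.001]
ft_force: [0.7, 0.1, -0.8]
grip_width: 0.0427
```

Run:
```python
from h import *
o=bot.get_obs(); print(o['clock'],o['eef_pos'],o['tool_rot'],o['ft_force'],o['grip_width'])
c=cam("wrist"); p,d=vision.camera("wrist"); K,R,t=c
cv2.imwrite("pics/w9.png",p[:,:,::-1]); np.save("d9.npy",d); np.savez("c9.npz",K=K,R=R,t=t)
p,d=vision.camera("side"); cv2.imwrite("pics/s9.png",cv2.resize(p[185:305,230:390,::-1],None,fx=5,fy=5,interpolation=cv2.INTER_CUBIC))
```

```text
10.2833 [0.46961287 0.05821828 0.22105385] [0.62155021 0.78337229 0.001249   0.00127436] [ 0.68186123  0.13760304 -0.81185763] 0.04269292272283174
```

View pics/w9.png

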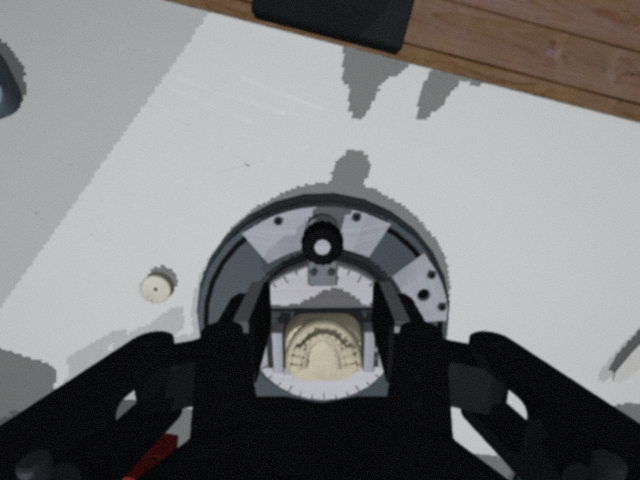

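View pics/s9.png

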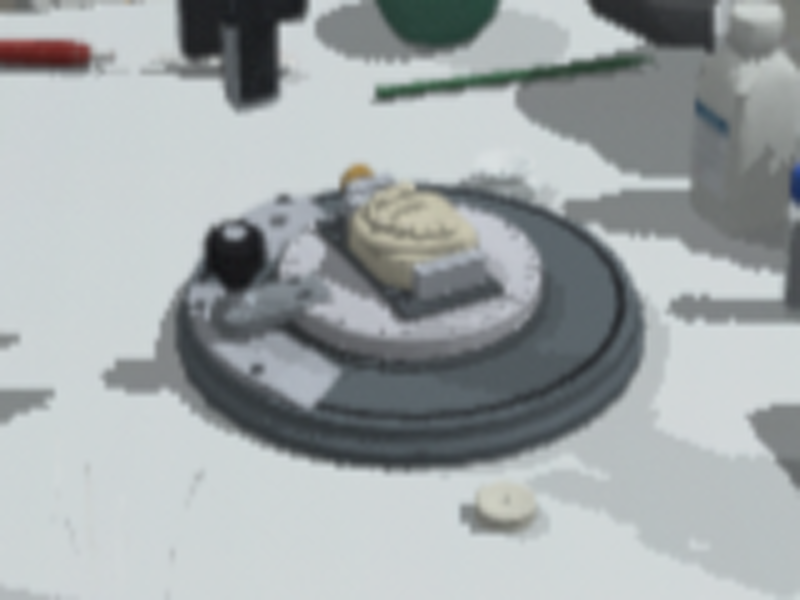

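Run:
```python
from h import *
d=np.load("d9.npy"); C=np.load("c9.npz"); K,R,t=C["K"],C["R"],C["t"]
for u,v in ((322,247),(322,243),(280,240),(372,240),(410,285),(324,280)):
    z=np.median(d[v-1:v+2,u-1:u+2]); print((u,v),(R.T@(np.linalg.solve(K,[u,v,1.])*z-t)).round(4))
ps=vision.camera("side")[0]; sc=vision.camera("scene")[0]
P={}
for n,p,r in (("scene",sc,(265,215,330,300)),("side",ps,(262,222,300,250))):
    g=p.max(2)[r[1]:r[3],r[0]:r[2]]; m=(g<45).astype(np.uint8)
    nl,l,st,ce=cv2.connectedComponentsWithStats(m); print(n,[(s.tolist(),(c+np.array(r[:2])).round(1).tolist()) for s,c in zip(st[1:],ce[1:]) if s[4]>20])
cv2.imwrite("pics/sc9.png",sc[:,:,::-1])
```

```text
(322, 247) [0.4693 0.0578 0.0767]
(322, 243) [0.4669 0.0572 0.0764]
(280, 240) [0.486  0.0292 0.0259]
(372, 240) [0.4713 0.0977 0.0216]
(410, 285) [0.499  0.1355 0.0253]
(324, 280) [0.505  0.0677 0.0385]
scene [([23, 0, 3, 8, 21], [288.9, 218.0]), ([47, 0, 4, 10, 37], [313.4, 219.2]), ([30, 42, 11, 11, 86], [299.7, 262.0])]
side [([9, 10, 11, 11, 82], [276.5, 236.6])]
```

View pics/sc9.png

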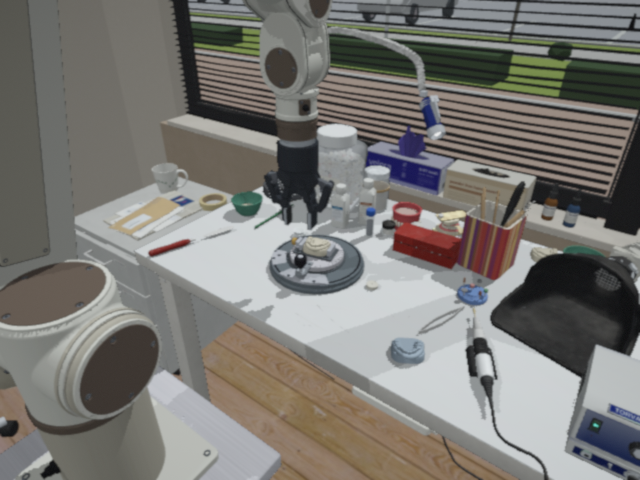

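The knob top reads 0.0765 with the arm top at 0.0385 and the plate at 0.026. The knob's plan position (0.469, 0.058) coincides with the measured hole. The bystanders are where they were and the gripper is clear, so I hand in.

```bash
python3 -c "
from workcell import job_done; print(job_done())"
```

```text
the job is handed in; nothing more can be done
None
```

The table is on its next position and the index pin is down in the hole of the long plate. The job was handed in at about 10.4 s; no verdict is reported.

**What I did:** I gripped the knob, drew the pin to about its upper stop (about −10 N on the wrist) and swung the table about 57° anticlockwise. I then lowered the pin on to the plate and loosened the jaws so it rode on its own spring. From there I pushed gently in steps of about 1 mm and then 0.6 mm. The sideways force fell from about 10 N to 0 at roughly 1.2 rad. After that I took off the side load, opened the jaws and withdrew upward.

**Last checks:**
- **Pin height:** after release the knob top measured 76.5 mm. It should be 76 mm fully home and about 80.5 mm riding. The accuracy is about half a millimetre to 1 mm, so this is good evidence rather than an exact reading.
- **Position:** the knob stands over the measured hole within about 1 mm.
- **Contact:** the gripper is about 100 mm above where it released, and the wrist force is near zero.
- **Bystanders:** those visible in the last pictures look unmoved; I did not measure them.

**What disagreed:**
- The first knob position from the two fixed cameras was about 5 mm off the wrist camera's. I used the wrist camera and centred the jaws by picture.
- The drag while riding was about 10 N, against about 4 N expected from the description. It was steady, with no sign of jamming.

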